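# Mesh the keyed drawtube in the clamped focuser tube and hold it home

### The job

Fit the black drawtube into the short aluminium focuser tube that the red clamp grips: pick it up, set its plain nose in the bore, turn it as needed until its three brass keys mesh with the three keyways, and slide it down against the inner spring, without forcing it, until it stops with the tops of the keys flush with the tube's rim. Finish while the gripper is still holding it pressed fully home, so that someone can tighten the lock screw, and leave the other things on the shelf where they lie.

Things in the scene. Friction and masses are not known exactly. Their poses are not given: they have to be found in the camera images.
- focuser: Short upright aluminium focuser tube, fixed, on a 36 mm thick cherry board (board top z = 36 mm), gripped by a red C-clamp that lies flat. Origin: on the tube's axis at its foot on the board, z up. 66 mm outside diameter, 60 mm tall, bore 42.4 mm. A brass lock screw sticks out to 53 mm from the axis on the -y side, up to 51 mm above the origin.
- rim (a point): Centre of the focuser tube's open top, 60 mm above its origin. In the bore a round spring-loaded seat stands 26 mm below this point; it pushes up with 4 N when first touched and 12 N when pressed 8 mm down (fully home), and lifts the drawtube again if it is let go.
- keyway (a point): Top of one of three equal keyways that run straight down the bore from the rim, at 0, +120 and -120 degrees from the focuser's x axis (counter-clockwise from above); this one is on +x. This point: mid-width, level with the rim, 24 mm from the axis. Each is 10 mm wide, its back 26.5 mm from the axis, and ends solid 24 mm below the rim.
- clamp_screw (a point): Middle of the T-bar (60 mm) at the end of the clamp's screw, 125 mm from the tube's axis on the focuser's +x side. The clamp's frame reaches 83 mm from the axis on the +y side; all of the clamp stays lower than 34 mm above the board.
- drawtube: Loose black drawtube standing upright on its nose, 40 mm diameter, 82 mm tall, about 160 g; grip it from any side, best on the grooved band 50 to 75 mm up. Origin: axis, at the foot, z up. The lowest 10 mm are a plain nose, its first 4 mm tapering to 33 mm. Keys not meshed, it rests with its origin 50 mm above the focuser's; meshed, it meets the seat at 34 mm and stops at 26 mm, fully home.
- key (a point): Foot of one of the drawtube's three equal brass keys, at 0, +120 and -120 degrees from its x axis; this one is on +x. This point: outer face, mid-width, 25 mm from the axis, 10 mm above the drawtube's origin. Keys are 7 mm wide (4 mm at the foot) and 24 mm long, up to 34 mm above the origin; all alike, so the drawtube fits in three positions.
- plug (a point): Centre of the drawtube's top, closed by a grey dust plug; 82 mm above its origin. Fully home this point is 48 mm above the focuser's rim.
- cheshire: Chrome Cheshire collimating eyepiece standing upright, 38 mm diameter, 94 mm tall. Origin: centre of its foot. Not to be disturbed.
- hood: Black rubber lens hood, a flared ring 66 mm wide and 28 mm tall. Origin: centre of its underside. Not to be disturbed.
- spacer: Bronze spacer ring, 48 mm diameter, 10 mm tall. Origin: centre of its underside. Not to be disturbed.
- filter: Clear glass filter disc in a steel rim, 53 mm diameter, 7 mm tall. Origin: centre of its underside. Not to be disturbed.

How it is judged:
On the way, in this order (a step that is already met when the one before it is completed fails the run):
1. the drawtube is picked up clear of the board (z of drawtube in the frame of focuser above 0.02 m and contact force between the fingers and drawtube above 1 N), for 0.2 s.
2. the keys have meshed: the drawtube stands upright in the bore with its keys at least 4 mm down the keyways (z of drawtube in the frame of focuser between 0.02 and 0.046 m and horizontal distance between drawtube and focuser below 0.004 m and angle between drawtube's own z axis and vertical below 0.12 rad), for 0.1 s.
At the end, for the whole second after the job is handed in: The drawtube is upright in the focuser tube, fully home within 2 mm (keys' tops flush with the rim), axes within 3 mm, at rest, and the gripper is still touching it and pressing it down on the spring (more than 5 N on the focuser); the other four things have not moved more than 20 mm (z of drawtube in the frame of focuser between 0.022 and 0.028 m and horizontal distance between drawtube and focuser below 0.003 m and angle between drawtube's own z axis and vertical below 0.08 rad and linear speed of drawtube below 0.01 m/s and contact force between drawtube and focuser above 5 N and contact force between the fingers and drawtube above 4 N and distance of each of cheshire, hood, spacer, filter from where it was at the start of the episode below 0.02 m); the arm keeps its last pose, push and grip.
It fails at once if the drawtube is forced (more than 70 N between it and the focuser) (contact force between drawtube and focuser above 70 N).
It fails at once if the Cheshire, hood, spacer or filter is pushed more than 20 mm from its place (distance of any of cheshire, hood, spacer, filter from where it was at the start of the episode above 0.02 m).
It also fails if it takes over 38 s, if anything falls off the work surface, if the arm or the gripper's body presses on something with over 40 N, if the wrist force passes 120 N, or if a joint passes its speed limit or range.

### The arm

A 7-joint arm with a two-finger parallel gripper is mounted at the origin on the work surface. World frame = base frame: x ahead of the robot, y to its left, z up, the work surface at z = 0. Lengths are in m, angles in rad, forces in N, time in s.
With the tool pointing down it reaches from about 0.425 to 0.875 m from the base axis. Payload 4.7 kg.
Tool frame: the origin (TCP) lies on the centre line of the jaws, within the pads' length; the fingertips stand 14 mm ahead of it and the grasp point (between the pads) lies 5 mm behind it; z points along the fingers, y is the direction in which the jaws open and shut (so a half turn about z gives the same grasp; the last joint's range is limited). The gripper opens to 87 mm and grips with 3 to 60 N. Pads are 19 mm wide; open, the fingers measure 117 mm over their backs; the gripper's body (75 mm by 190 mm) begins 51 mm behind the grasp point.
Start: joints at [1.124, 0.321, -0.07, 1.45, 0.023, 1.371, -0.057], TCP at [0.289, -0.582, 0.2] pointing down, gripper open.
Joint ranges: [-2.86, 2.86], [-0.3, 2.09], [-1.38, 1.24], [0.06, 2.45], [-1.56, 4.7], [0.09, 2.05], [-2.69, 2.69]. Speed limits (rad/s): [2.57, 2.57, 3.14, 3.14, 3.14, 3.14, 3.14].

### API

Orientations are given as a rotation vector (axis times angle).
In Python, from bench import ctrl gives the robot as it stands. The module is installed in compiled form; this text tells all that it offers.
- The arm moves only by the tool step_arm, never from a script. Its argument "plan" is a list of rows, each a list of 3 entries, a list of its own where there are three numbers: the turn, a rotation vector about the tool's x, y, z in rad, then the shift along the tool's x, y, z in m, then the closure in counts, from 0 (fully open) to 255 (shut). In form: [[[rx, ry, rz], [x, y, z], hand], ...]. A call has exactly 10 rows; each row is the pose to reach, as a shift and turn from the pose commanded when the call began, along the tool's axes at that moment; what a row does not reach only later rows make up. A row lasts 1/8 s, in which the tool goes at most 62.5 mm and 10.7 degrees, less where a joint would pass 70% of its speed; a pose out of reach is approached as far as the arm can. A call with a gripper value outside its range is refused whole. The fingers move at their own pace and stop on an object; "squeeze" is the grip in N (left out, the last holds). Time passes only in rows, so rows that repeat a pose let the fingers close, or fill a call up. It gives the time, the measured TCP pose, the force and the opening at its end, in the units of the state.
- ctrl.get_state(): the state, without advancing time (a new reading comes with each control period).
- ctrl.get_image(name): name is "scene" or "top" or "wrist"; returns the picture (384x512x3 uint8, red, green, blue); there is no depth.
- ctrl.calibration(name): a dict with "fov_y" (degrees; the focal length in pixels is half the picture's height over the tangent of half this angle, whatever the lens; pixels are square), "cx", "cy" (the principal point, pixels), "k1" (the pictures are not rectified: a ray, as slopes to the right and down, at radius r is drawn at 1 + k1 r^2 times it, then the intrinsics apply), "rvec" (rotation vector, rad) and "tvec" (3), from world to camera coordinates, as OpenCV has them. Camera axes: x right, y down, z forward; pixel columns grow to the right and rows downward; lengths in m; the calibration is good to about 2 mm. A picture is of the moment at which its call begins: read the wrist's pose just before it. calibration takes no time and is no camera call; for the wrist camera it gives the pose at the moment of the call.
- ctrl.close_job(): hands the job in, once; it reports no verdict.
Trained networks look in the newest picture that a camera, given by its name, has taken for a name from the list of things; names that differ only in an ending like _2 or _b are one class to them, and where a whole thing is asked for, a point or a joint stands for the part that bears it (a point fixed in the world has none). Each returns a list of dicts, best first, with "score" (0 to 1); they miss things now and then, are a little off and sometimes report something else, mostly with a low value. They report only what shows in the picture. A call takes as long as a camera call.
- ctrl.cut_out(camera, label): "pixels" (384x512 bool, what is visible of it) and "rect" ([left, top, width, height] in pixels, round what is visible of it).
The state is a dict: "time": time; "joint_positions": joint angles; "qd": joint speeds; "joint_torque": joint torques, N m; "position": TCP position; "tool_rot": TCP orientation; "ft_force": force on the tool from outside, world axes, zero at the start; "torque": the same for the moment, N m; "grip_width": opening from 0.0 (shut) to 1.0 (fully open).
Only numpy, scipy, OpenCV 4.12 (cv2) and the standard library are available. Lean on these libraries where they do the work, as an engineer would, in place of code of your own. Each camera call takes 0.05 s, during which the arm holds its last target.

## Working session

There is one attempt and no reset: what is moved stays moved. The work goes in short steps, Python scripts to look and compute and a tool call to move; the robot and the scene stay as the last step left them, time stands still between calls to the robot, and variables do not carry over. Pictures are saved under pics/ and viewed, and the job is handed in when it is done.

Besides the shell and the picture viewer there is one more tool, called after "Emit:" as name(argument=value, ...), one argument or row to a line, values as JSON. step_arm: Moves the arm, as the interface text tells. Its arguments: {"type":"object","properties":{"plan":{"type":"array"},"squeeze":{"type":"number"}},"required":["plan"]}

```bash
mkdir -p pics; ls; python3 - <<'E'
from bench import ctrl
import cv2
s=ctrl.get_state(); print(s)
for n in ["scene","top","wrist"]:
    im=ctrl.get_image(n); cv2.imwrite(f"pics/{n}0.png",im[:,:,::-1]); print(n,ctrl.calibration(n))
E
```

```text
pics
{'time': 0.0, 'joint_positions': array([ 1.12407948,  0.3218142 , -0.07008887,  1.45167303,  0.0226111 ,
        1.37080991, -0.05691918]), 'qd': array([ 0.00037186, -0.00083646, -0.00174583,  0.00068251, -0.00173345,
       -0.00046673,  0.00092391]), 'joint_torque': array([-6.54580867e-05, -4.91294789e+01, -4.04130695e-01, -3.12522089e+01,
       -6.39413833e-02,  4.38973715e-02,  1.72577943e-04]), 'position': array([ 0.28872573, -0.5816834 ,  0.1987683 ]), 'tool_rot': array([-3.05677379e+00, -7.17068525e-01,  8.52707143e-04]), 'ft_force': array([0.97691899, 0.12838907, 0.09023064]), 'torque': array([-0.02241939,  0.03787931, -0.0064995 ]), 'grip_width': 1.0016826526221503}
scene {'fov_y': 57.75261388702139, 'cx': 255.92204705358552, 'cy': 192.55869932763426, 'k1': -0.06243331694285432, 'rvec': array([ 2.21751902,  1.03765389, -0.3898038 ]), 'tvec': array([-0.36169644, -0.24014458,  1.21144399])}
top {'fov_y': 55.50878176267552, 'cx': 253.67390383831903, 'cy': 193.83065816575768, 'k1': -0.03920642551735095, 'rvec': array([ 2.19698494, -2.0051805 ,  0.22509716]), 'tvec': array([-0.04840092,  0.57996855,  0.95617952])}
wrist {'fov_y': 59.56570105296915, 'cx': 256.27199172062745, 'cy': 195.9706113329688, 'k1': -0.03754666353077401, 'rvec': array([-2.44760595,  1.51644263,  0.22994316]), 'tvec': array([-0.64895979, -0.0359519 ,  0.39170868])}
```

View pics/scene0.png

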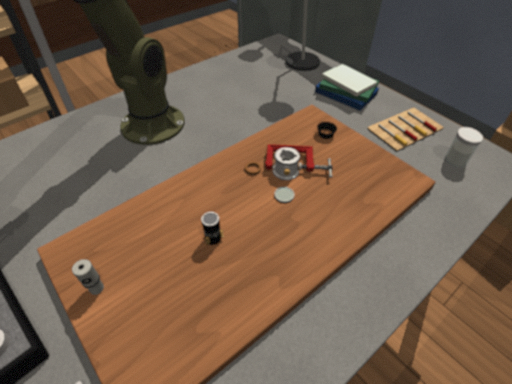

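View pics/top0.png

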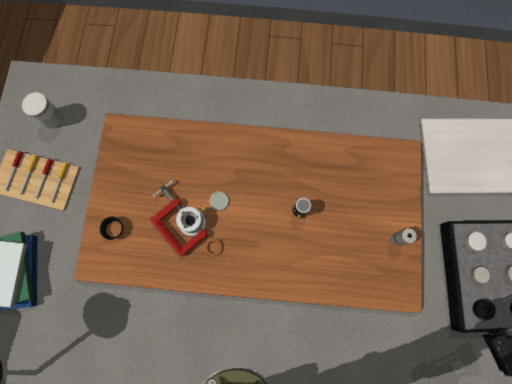

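View pics/wrist0.png

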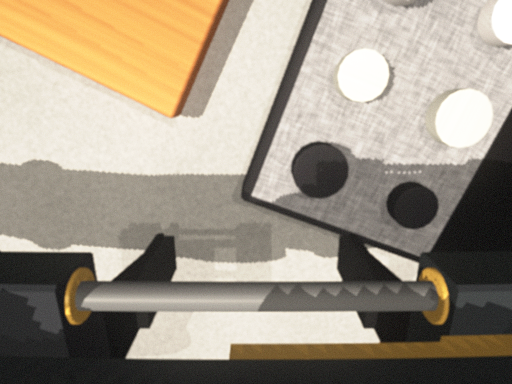

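```bash
cat > h.py <<'E'
import numpy as np, cv2
from scipy.spatial.transform import Rotation as R
def cam(c):
    f=192/np.tan(np.radians(c['fov_y'])/2); Rm=R.from_rotvec(c['rvec']).as_matrix(); return f,Rm,np.array(c['tvec'])
def proj(c,P):
    f,Rm,t=cam(c); p=np.atleast_2d(P)@Rm.T+t; s=p[:,:2]/p[:,2:]; r2=(s**2).sum(1,keepdims=True)
    return s*(1+c['k1']*r2)*f+[c['cx'],c['cy']]
def unproj(c,uv,z):
    f,Rm,t=cam(c); d=(np.atleast_2d(uv)-[c['cx'],c['cy']])/f; s=d.copy()
    for _ in range(20): s=d/(1+c['k1']*(s**2).sum(1,keepdims=True))
    ray=np.c_[s,np.ones(len(s))]@Rm; o=-Rm.T@t
    return o+ray*((z-o[2])/ray[:,2])[:,None]
E
python3 - <<'E'
from bench import ctrl
from h import *
for n in ["scene","top"]:
    c=ctrl.calibration(n); f,Rm,t=cam(c); print(n,-Rm.T@t)
c=ctrl.calibration("wrist"); f,Rm,t=cam(c); s=ctrl.get_state(); T=R.from_rotvec(s['tool_rot']).as_matrix()
print("cam in tool",T.T@(-Rm.T@t-s['position']), "\nR cam->tool",(T.T@Rm.T).round(3), "\ntool axes",T.round(3))
for n in ["top","scene"]:
    c=ctrl.calibration(n)
    for l,z in [("drawtube",.077),("focuser",.066),("clamp_screw",.05),("cheshire",.083),("hood",.05),("spacer",.041),("filter",.04)]:
        for d in ctrl.cut_out(n,l)[:2]:
            m=d['pixels']; v,u=np.nonzero(m); print(n,l,round(d['score'],2),d['rect'],unproj(c,[u.mean(),v.mean()],z).round(3))
im=cv2.imread('pics/top0.png'); cv2.imwrite('pics/topz.png',cv2.resize(im[170:270,90:330],None,fx=3.3,fy=3.3,interpolation=cv2.INTER_CUBIC))
im=cv2.imread('pics/scene0.png'); cv2.imwrite('pics/scz.png',cv2.resize(im[110:260,180:350],None,fx=4,fy=4,interpolation=cv2.INTER_CUBIC))
E
```

```text
scene [ 0.98654378 -0.36083817  0.74338244]
top [ 0.3609987  -0.01119366  1.05949992]
cam in tool [ 0.0812882  -0.00038819 -0.18510616] 
R cam->tool [[ 0.    -0.956 -0.294]
 [ 1.     0.     0.   ]
 [-0.    -0.294  0.956]] 
tool axes [[ 0.896  0.445 -0.001]
 [ 0.445 -0.896  0.001]
 [-0.    -0.002 -1.   ]]
top drawtube 0.51 [296.6, 199.9, 13.2, 17.7] [[ 0.553 -0.128  0.077]]
top focuser 0.9 [152.7, 179.0, 57.3, 77.5] [[0.484 0.198 0.066]]
top focuser 0.23 [295.7, 200.3, 15.7, 19.5] [[ 0.555 -0.129  0.066]]
top clamp_screw 0.9 [148.1, 178.8, 56.2, 75.6] [[0.485 0.201 0.05 ]]
top cheshire 0.52 [388.0, 227.6, 31.2, 15.5] [[ 0.498 -0.411  0.083]]
top hood 0.52 [97.4, 216.8, 22.8, 19.8] [[0.454 0.407 0.05 ]]
top hood 0.34 [295.3, 195.0, 14.5, 25.9] [[ 0.56  -0.131  0.05 ]]
top spacer 0.46 [207.2, 242.4, 18.4, 15.9] [[0.418 0.099 0.041]]
top spacer 0.37 [98.0, 216.6, 17.7, 20.3] [[0.449 0.411 0.041]]
top filter 0.82 [209.7, 192.2, 16.9, 17.7] [[0.559 0.104 0.04 ]]
scene drawtube 0.72 [202.8, 211.5, 19.0, 30.9] [[ 0.55  -0.126  0.077]]
scene focuser 0.55 [265.7, 143.5, 65.2, 36.8] [[0.494 0.191 0.066]]
scene clamp_screw 0.62 [271.9, 189.3, 23.4, 17.1] [[0.566 0.094 0.05 ]]
scene clamp_screw 0.57 [266.0, 144.0, 68.2, 34.7] [[0.479 0.2   0.05 ]]
scene cheshire 0.84 [69.3, 257.6, 33.8, 37.4] [[ 0.488 -0.405  0.083]]
scene hood 0.68 [313.8, 120.2, 25.1, 21.1] [[0.446 0.392 0.05 ]]
scene spacer 0.71 [265.9, 143.1, 66.3, 38.4] [[0.477 0.208 0.041]]
scene filter 0.55 [273.9, 191.1, 20.1, 13.0] [[0.559 0.1   0.04 ]]
```

```bash
ls -la pics
```

```text
total 1532
drwxr-xr-x 2 agent agent   4096 Dec  6 11:34 .
drwxr-xr-x 3 agent agent   4096 Dec  6 11:34 ..
-rw-r--r-- 1 agent agent 306518 Dec  6 11:32 scene0.png
-rw-r--r-- 1 agent agent 360049 Dec  6 11:34 scz.png
-rw-r--r-- 1 agent agent 298882 Dec  6 11:32 top0.png
-rw-r--r-- 1 agent agent 257182 Dec  6 11:34 topz.png
-rw-r--r-- 1 agent agent 332389 Dec  6 11:32 wrist0.png
```

View pics/topz.png

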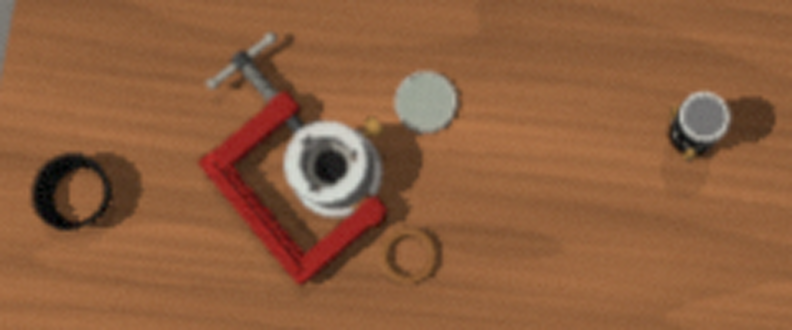

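View pics/scz.png

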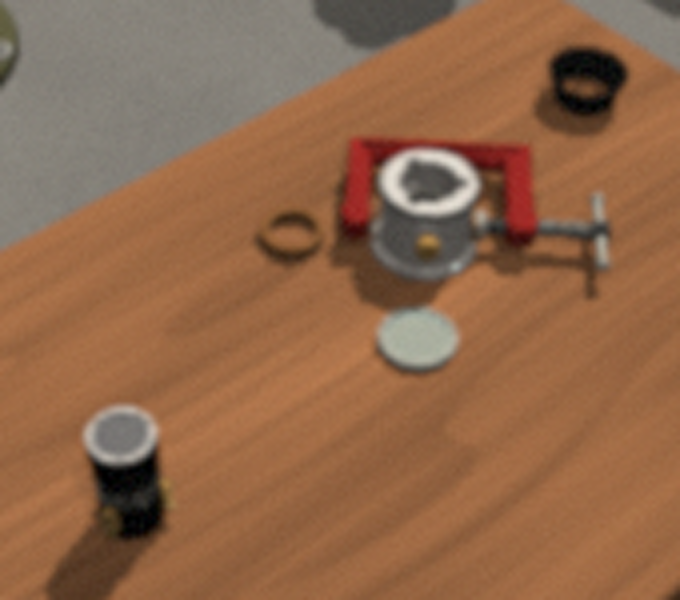

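```bash
python3 - <<'E'
from bench import ctrl
from h import *
ct=ctrl.calibration("top"); cs=ctrl.calibration("scene")
def tp(u,v): return (90+u/3.3-.35,170+v/3.3-.35)
def sp(u,v): return (180+u/4-.38,110+v/4-.38)
rim=unproj(ct,tp(327,158),.096)[0]; rs=unproj(cs,sp(429,180),.096)[0]
print("rim",rim,rs)
tb=unproj(ct,tp(241,61),.053)[0]; tbs=unproj(cs,sp(600,230),.053)[0]
for a,b in((rim,tb),(rs,tbs)): d=(b-a)[:2]; print("T",b,np.linalg.norm(d),np.degrees(np.arctan2(d[1],d[0])))
print("plug",unproj(ct,tp(704,117),.118),unproj(cs,sp(121,436),.118))
c=np.array([.552,-.128])
for cc,uv in((cs,sp(108,518)),(cs,sp(168,497)),(ct,tp(690,153))):
  for z in(.05,.058,.066):
    d=unproj(cc,uv,z)[0][:2]-c; print(z,np.linalg.norm(d),np.degrees(np.arctan2(d[1],d[0])))
E
```

```text
rim [0.49444434 0.17079362 0.096     ] [0.49024821 0.17232496 0.096     ]
T [0.57720842 0.2636252  0.053     ] 0.1243687833255081 48.28137162162872
T [0.57419996 0.26584263 0.053     ] 0.1256719997724128 48.08536110493139
plug [[ 0.55157857 -0.12806852  0.118     ]] [[ 0.55305628 -0.12855261  0.118     ]]
0.05 0.016855455860056937 -90.86921832970691
0.058 0.019922676332016134 -76.17442018820961
0.066 0.02392636886824769 -65.88016934672159
0.05 0.022372685854057616 62.58690773208356
0.058 0.022760154035120304 48.116094993970606
0.066 0.024503683425415316 34.927620319376686
0.05 0.01883302029346742 175.67229973938473
0.058 0.020279075323652418 173.38654447432958
0.066 0.021753086865677704 171.40775339906145
```

Emit:
step_arm(
  plan=[
    [[0,0,-0.05],[0.049,-0.032,0],0],
    [[0,0,-0.1],[0.097,-0.064,0],0],
    [[0,0,-0.15],[0.146,-0.097,0],0],
    [[0,0,-0.2],[0.195,-0.129,0],0],
    [[0,0,-0.25],[0.243,-0.161,0],0],
    [[0,0,-0.3],[0.292,-0.193,0],0],
    [[0,0,-0.35],[0.34,-0.225,0],0],
    [[0,0,-0.4],[0.389,-0.257,0],0],
    [[0,0,-0.447],[0.438,-0.29,0],0],
    [[0,0,-0.447],[0.438,-0.29,0],0],
  ],
)

```text
time: 2.1
position: [0.5545, -0.1209, 0.2002]
tool_rot: [-2.815, -1.391, -0.004]
ft_force: [0.7, -0.9, 0.5]
grip_width: 0.999
```

```bash
python3 - <<'E'
from bench import ctrl
from h import *
s=ctrl.get_state(); print(s['position'],s['tool_rot'],s['joint_positions'],np.abs(s['qd']).max())
im=ctrl.get_image("wrist"); c=ctrl.calibration("wrist"); np.save('w1.npy',c,allow_pickle=True)
cv2.imwrite('pics/w1.png',im[:,:,::-1])
print(s['time'],ctrl.get_state()['position'],proj(c,[[.552,-.128,.118],[.552,-.128,.036]]))
E
```

```text
[ 0.55449606 -0.12092566  0.20020601] [-2.81474679 -1.39127636 -0.00428265] [ 0.59537811  0.17472663 -0.47706904  1.64752654  0.07906371  1.33791659
 -0.54631272] 0.08565578932672142
2.1 [ 0.55320525 -0.12493004  0.19996483] [[257.6859304  198.73108712]
 [257.30065119 175.56399662]]
```

View pics/w1.png

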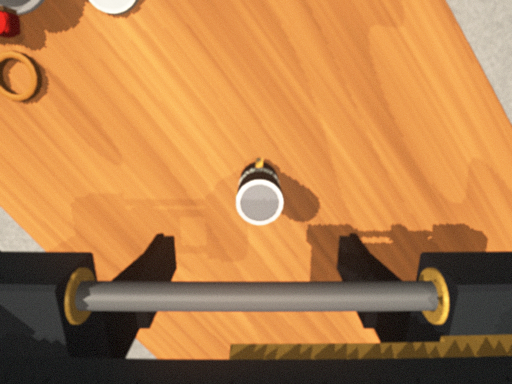

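```bash
python3 - <<'E'
from bench import ctrl
from h import *
s=ctrl.get_state(); c=ctrl.calibration("wrist")
im=ctrl.get_image("wrist"); np.save('w1.npy',c,allow_pickle=True)
cv2.imwrite('pics/w2.png',im[:,:,::-1])
print(s['position'],s['tool_rot'],ctrl.get_state()['position'])
b=im[:,:,::-1]; cv2.imwrite('pics/w2z.png',cv2.resize(b[140:240,210:310],None,fx=6,fy=6,interpolation=cv2.INTER_CUBIC))
d=ctrl.cut_out("wrist","drawtube"); print([(x['score'],x['rect']) for x in d])
print(s['time'])
E
```

```text
[ 0.55320525 -0.12493004  0.19996483] [-2.81964276e+00 -1.38476264e+00 -8.14670538e-04] [ 0.55235224 -0.12749881  0.19974921]
[(0.63, [228.4, 151.4, 53.1, 68.9])]
2.15
```

View pics/w2z.png

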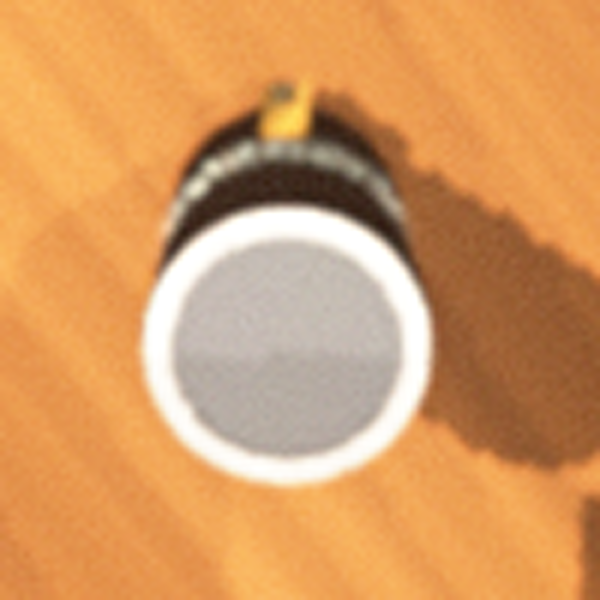

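```bash
python3 - <<'E'
from h import *
c=np.load('w1.npy',allow_pickle=True).item()
def q(u,v): return (210+(u+.5)/6-.5,140+(v+.5)/6-.5)
ctr=unproj(c,q(288,345),.118)[0]; print(ctr)
# fit yaw: project key outer bottom/top corners for yaws
for yaw in (44,48,52,56,60):
    out=[]
    for r,w,z in((25,-3.5,.070),(25,3.5,.070),(20,-3.5,.07),(20,3.5,.07),(25,-3.5,.052),(25,3.5,.052),(25,-2,.046),(25,2,.046)):
        a=np.radians(yaw); P=[ctr[0]+(r*np.cos(a)-w*np.sin(a))/1000,ctr[1]+(r*np.sin(a)+w*np.cos(a))/1000,z]
        p=proj(c,P)[0]; out.append(((p-[210,140]+.5)*6-.5).round())
    print(yaw,[tuple(o.astype(int)) for o in out])
E
```

```text
[ 0.55281138 -0.12680575  0.118     ]
44 [(np.int64(332), np.int64(109)), (np.int64(288), np.int64(102)), (np.int64(327), np.int64(139)), (np.int64(283), np.int64(133)), (np.int64(329), np.int64(89)), (np.int64(287), np.int64(83)), (np.int64(319), np.int64(81)), (np.int64(296), np.int64(78))]
48 [(np.int64(321), np.int64(106)), (np.int64(277), np.int64(103)), (np.int64(318), np.int64(137)), (np.int64(274), np.int64(134)), (np.int64(319), np.int64(86)), (np.int64(277), np.int64(83)), (np.int64(309), np.int64(79)), (np.int64(286), np.int64(78))]
52 [(np.int64(310), np.int64(104)), (np.int64(266), np.int64(104)), (np.int64(309), np.int64(135)), (np.int64(265), np.int64(135)), (np.int64(308), np.int64(84)), (np.int64(266), np.int64(84)), (np.int64(299), np.int64(78)), (np.int64(275), np.int64(78))]
56 [(np.int64(299), np.int64(103)), (np.int64(255), np.int64(106)), (np.int64(301), np.int64(134)), (np.int64(257), np.int64(137)), (np.int64(298), np.int64(83)), (np.int64(256), np.int64(86)), (np.int64(289), np.int64(78)), (np.int64(265), np.int64(79))]
60 [(np.int64(288), np.int64(102)), (np.int64(244), np.int64(108)), (np.int64(292), np.int64(133)), (np.int64(248), np.int64(139)), (np.int64(287), np.int64(83)), (np.int64(246), np.int64(88)), (np.int64(278), np.int64(78)), (np.int64(255), np.int64(81))]
```

Emit:
step_arm(
  plan=[
    [[0,0,0],[0,0,0.035],0],
    [[0,0,0],[0,0,0.07],0],
    [[0,0,0],[0,0,0.1],0],
    [[0,0,0],[0,0,0.107],0],
    [[0,0,0],[0,0,0.107],0],
    [[0,0,0],[0,0,0.107],255],
    [[0,0,0],[0,0,0.107],255],
    [[0,0,0],[0,0,0.107],255],
    [[0,0,0],[0,0,0.107],255],
    [[0,0,0],[0,0,0.107],255],
  ],
  squeeze=45,
)

```text
time: 3.5
position: [0.5524, -0.1277, 0.0929]
tool_rot: [2.823, 1.378, -0.0]
ft_force: [-0.2, 0.6, 0.0]
grip_width: 0.515
```

Emit:
step_arm(
  plan=[
    [[0,0,0],[0,0,0],255],
    [[0,0,0],[0,0,0],255],
    [[0,0,0],[0,0,-0.03],255],
    [[0,0,0],[0,0,-0.06],255],
    [[0,0,0],[0.008,-0.016,-0.09],255],
    [[0,0,0],[0.025,-0.054,-0.105],255],
    [[0,0,0],[0.046,-0.098,-0.105],255],
    [[0,0,0],[0.068,-0.144,-0.105],255],
    [[0,0,0],[0.09,-0.19,-0.105],255],
    [[0,0,0],[0.109,-0.231,-0.105],255],
  ],
)

```text
time: 4.75
position: [0.436, 0.1021, 0.1975]
tool_rot: [2.823, 1.379, -0.001]
ft_force: [1.3, 0.7, -1.6]
grip_width: 0.425
```

```bash
python3 - <<'E'
from bench import ctrl
from h import *
ctrl.get_image("top"); ctrl.get_image("top"); ctrl.get_image("top")
s=ctrl.get_state(); c=ctrl.calibration("wrist")
im=ctrl.get_image("wrist"); np.save('w3.npy',c,allow_pickle=True)
cv2.imwrite('pics/w3.png',im[:,:,::-1])
print(s['position'],s['tool_rot'],ctrl.get_state()['position'],s['grip_width'],s['time'],s['ft_force'])
E
```

```text
[0.4362003  0.10257807 0.19772974] [ 2.81885036e+00  1.38441217e+00 -5.00222342e-04] [0.43699972 0.1006555  0.19769808] 0.4243910326651288 4.9 [ 0.85816248 -0.4172144  -1.80860414]
```

View pics/w3.png

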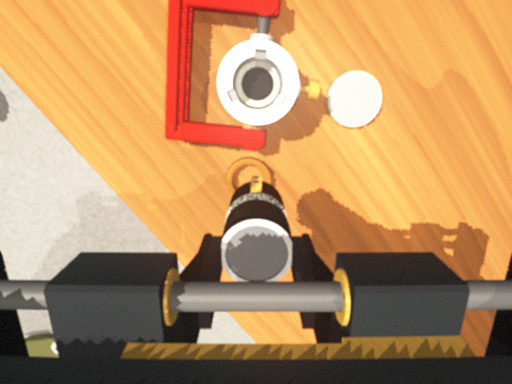

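```bash
python3 - <<'E'
from h import *
im=cv2.imread('pics/w3.png')
cv2.imwrite('pics/w3a.png',cv2.resize(im[30:135,205:310],None,fx=5.7,fy=5.7,interpolation=cv2.INTER_CUBIC))
cv2.imwrite('pics/w3b.png',cv2.resize(im[165:290,205:310],None,fx=4.8,fy=4.8,interpolation=cv2.INTER_CUBIC))
E
```

```text
(no output)
```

View pics/w3a.png

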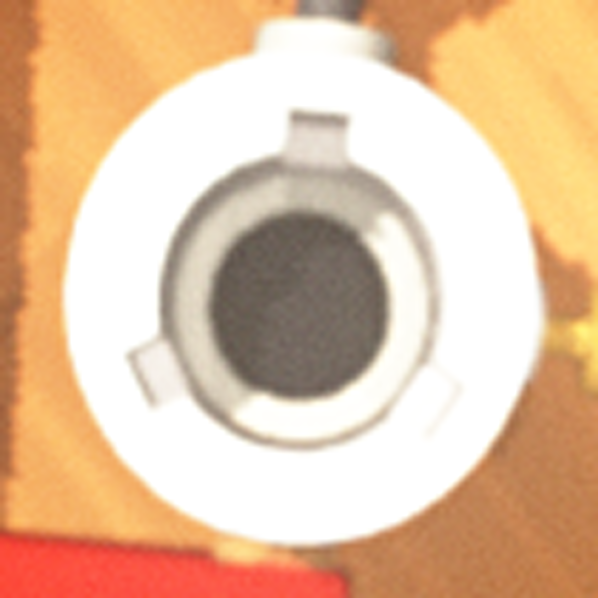

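View pics/w3b.png

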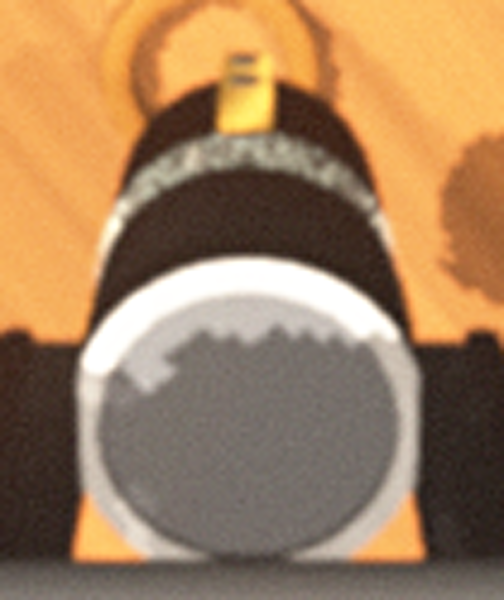

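```bash
cat > fit3.py <<'E'
from h import *
from scipy.optimize import least_squares
c=np.load('w3.npy',allow_pickle=True).item()
A=lambda u,v:(205+(u+.5)/5.7-.5,30+(v+.5)/5.7-.5)
B=lambda u,v:(205+(u+.5)/4.8-.5,165+(v+.5)/4.8-.5)
# keyway outer corners
cor=[((290,110),0,5),((350,113),0,-5),((127,355),120,5) ,((155,408),120,-5),((462,385),-120,-5),((430,438),-120,5)]
bore=[(160,301),(438,301),(299,448),(225,175),(385,175)]
W=unproj(c,[A(*x[0]) for x in cor],.096)[:,:2]; Bw=unproj(c,[A(*x) for x in bore],.096)[:,:2]
for i,x in enumerate(cor): pass
def res(p,sw):
    r=[]
    for w,x in zip(W,cor):
        a=p[2]+np.radians(x[1]); s=x[2]*sw
        # left/right assigned below
        r+=list((w-p[:2]-(np.array([.0265*np.cos(a)-s/1e3*np.sin(a),.0265*np.sin(a)+s/1e3*np.cos(a)])))*1e3)
    for b in Bw: r.append((np.hypot(*(b-p[:2]))-.0212)*1e3)
    return r
print("raw angles",[np.degrees(np.arctan2(*(w-Bw[:2].mean(0))[::-1])).round(1) for w in W])
s=least_squares(res,[.492,.172,np.radians(48)],args=(1,)); print(s.x[:2],np.degrees(s.x[2]),s.cost,np.round(s.fun,1))
out=[(63,296),(541,296),(302,545)]
Ow=unproj(c,[A(*x) for x in out],.096); print("outer",Ow, "x-mid")
top=unproj(c,B(249,408),.2228)[0]; print("top",top)
for yaw in(46,49,52,55,58):
    a=np.radians(yaw); o=[]
    for r,w,z in((25,-3.5,.175),(25,3.5,.175),(20,-3.5,.175),(20,3.5,.175),(25,-3.5,.157),(25,3.5,.157)):
        p=proj(c,[top[0]+(r*np.cos(a)-w*np.sin(a))/1000,top[1]+(r*np.sin(a)+w*np.cos(a))/1000,z-0.0004])[0]; o.append(tuple(int(k) for k in (p-[205,165]+.5)*4.8))
    print(yaw,o)
E
python3 fit3.py
```

```text
raw angles [np.float64(55.2), np.float64(36.5), np.float64(159.0), np.float64(177.7), np.float64(-63.8), np.float64(-82.6)]
[0.49146772 0.17273288] 46.85543354383964 177.25689848267038 [-0.  -1.3 -1.   0.1  2.8  8.6 -0.9 -9.3  8.6  3.8 -9.1 -2.2 -1.  -1.8
 -1.1 -0.8 -0.4]
outer [[0.46518341 0.19439873 0.096     ]
 [0.51916163 0.15274746 0.096     ]
 [0.4707576  0.14578359 0.096     ]] x-mid
top [0.43764035 0.10488094 0.2228    ]
46 [(295, 80), (243, 74), (290, 116), (239, 110), (291, 48), (243, 43)]
49 [(285, 78), (233, 75), (283, 114), (231, 111), (282, 46), (234, 44)]
52 [(275, 76), (223, 76), (275, 112), (223, 112), (273, 45), (225, 45)]
55 [(266, 75), (213, 77), (267, 111), (215, 114), (264, 44), (216, 46)]
58 [(256, 74), (204, 80), (259, 110), (208, 115), (255, 43), (207, 48)]
```

```bash
sed -i 's/((127,355),120,5) ,((155,408),120,-5),((462,385),-120,-5),((430,438),-120,5)/((127,355),120,-5),((155,408),120,5),((462,385),-120,5),((430,438),-120,-5)/' fit3.py; python3 fit3.py | sed -n 2p
python3 - <<'E'
from h import *
c=np.load('w3.npy',allow_pickle=True).item()
# tool frame at image: project tube axis from TCP
T=R.from_rotvec([2.81885,1.38441,-.0005]).as_matrix(); p=np.array([.4362,.10258,.19773])
B=lambda q:((q-[205,165]+.5)*4.8).round()
for zt in(-.025,-.02):
  for x in(-.002,0,.002): print(zt,x,B(proj(c,p+T@[x,0,zt])), B(proj(c,p+T@[x+.02,0,zt])), 'key top',B(proj(c,p+T@[x+.02,0,zt+.048])))
E
```

```text
[0.49146772 0.17273288] 47.01073055451055 7.350457723104717 [ 0.  -1.4 -0.9  0.   0.5 -1.   1.3  0.5 -1.   0.9  0.4  0.6 -1.  -1.8
-0.025 -0.002 [[252. 447.]] [[252. 278.]] key top [[251. 147.]]
-0.025 0 [[252. 430.]] [[252. 260.]] key top [[251. 132.]]
-0.025 0.002 [[252. 414.]] [[252. 243.]] key top [[251. 118.]]
-0.02 -0.002 [[252. 426.]] [[252. 261.]] key top [[251. 136.]]
-0.02 0 [[252. 410.]] [[252. 244.]] key top [[251. 122.]]
-0.02 0.002 [[252. 394.]] [[252. 227.]] key top [[251. 108.]]
```

Emit:
step_arm(
  plan=[
    [[0,0,0.05],[0.03,-0.0006,0],255],
    [[0,0,0.1],[0.06,-0.001,0],255],
    [[0,0,0.113],[0.0906,-0.0016,0.01],255],
    [[0,0,0.113],[0.0906,-0.0016,0.025],255],
    [[0,0,0.113],[0.0906,-0.0016,0.037],255],
    [[0,0,0.113],[0.0906,-0.0016,0.037],255],
    [[0,0,0.113],[0.0906,-0.0016,0.037],255],
    [[0,0,0.113],[0.0906,-0.0016,0.037],255],
    [[0,0,0.113],[0.0906,-0.0016,0.037],255],
    [[0,0,0.113],[0.0906,-0.0016,0.037],255],
  ],
)

```text
time: 6.2
position: [0.492, 0.1728, 0.1611]
tool_rot: [2.896, 1.216, 0.001]
ft_force: [0.0, -0.9, -2.4]
grip_width: 0.425
```

```bash
python3 - <<'E'
from bench import ctrl
from h import *
s=ctrl.get_state(); c=ctrl.calibration("wrist")
im=ctrl.get_image("wrist"); np.save('w4.npy',c,allow_pickle=True)
cv2.imwrite('pics/w4.png',im[:,:,::-1])
im=im[:,:,::-1];cv2.imwrite('pics/w4z.png',cv2.resize(im[110:270,160:350],None,fx=4,fy=4,interpolation=cv2.INTER_CUBIC))
sc=ctrl.get_image("scene")[:,:,::-1]; cv2.imwrite('pics/s4z.png',cv2.resize(sc[90:210,240:350],None,fx=5,fy=5,interpolation=cv2.INTER_CUBIC))
print(s['position'],s['tool_rot'],np.degrees(2*np.arctan2(s['tool_rot'][1],s['tool_rot'][0])),ctrl.get_state()['position'],s['grip_width'],s['time'],s['ft_force'],s['joint_positions'])
E
```

```text
[0.49199793 0.17277258 0.1610929 ] [2.89640235e+00 1.21580698e+00 6.59103292e-04] 45.54187301312854 [0.4919421  0.17277337 0.16093451] 0.4245411668232593 6.2 [ 0.02136404 -0.89354633 -2.39715881] [ 0.33611682  0.12679093 -0.77233548  1.7984079   0.09341973  1.25302016
 -1.23736158]
```

View pics/w4z.png

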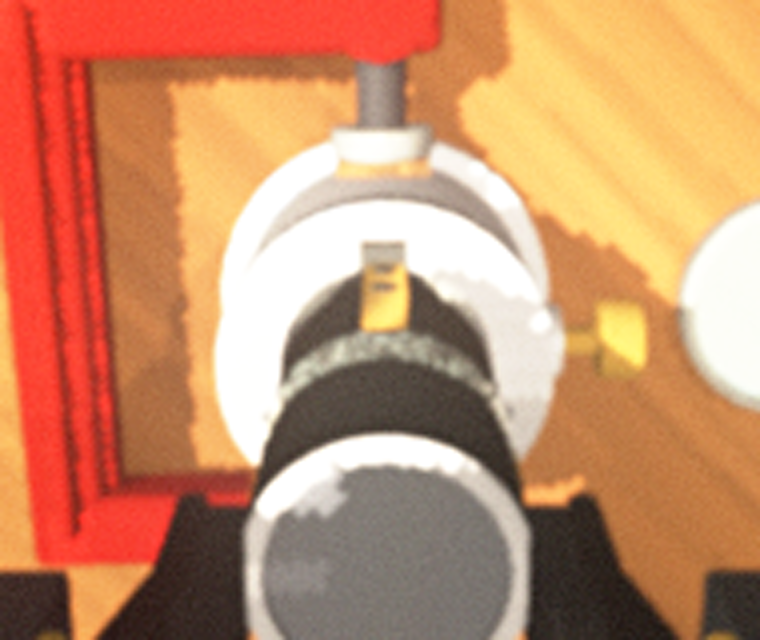

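View pics/s4z.png

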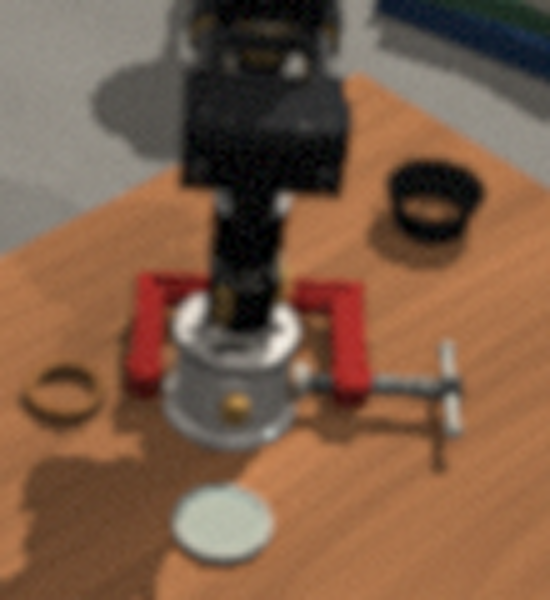

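Emit:
step_arm(
  plan=[
    [[0,0,-0.018],[0,0,0.004],255],
    [[0,0,-0.018],[0,0,0.008],255],
    [[0,0,-0.018],[0,0,0.011],255],
    [[0,0,-0.018],[0,0,0.014],255],
    [[0,0,-0.018],[0,0,0.016],255],
    [[0,0,-0.018],[0,0,0.018],255],
    [[0,0,-0.018],[0,0,0.0195],255],
    [[0,0,-0.018],[0,0,0.021],255],
    [[0,0,-0.018],[0,0,0.021],255],
    [[0,0,-0.018],[0,0,0.021],255],
  ],
)

```text
time: 7.55
position: [0.4919, 0.1728, 0.1399]
tool_rot: [2.886, 1.242, 0.0]
ft_force: [0.4, 0.3, -1.7]
grip_width: 0.423
```

```bash
python3 - <<'E'
from bench import ctrl
from h import *
s=ctrl.get_state(); c=ctrl.calibration("wrist")
im=ctrl.get_image("wrist"); np.save('w5.npy',c,allow_pickle=True)
im=im[:,:,::-1];cv2.imwrite('pics/w5z.png',cv2.resize(im[110:270,160:350],None,fx=4,fy=4,interpolation=cv2.INTER_CUBIC))
print(s['position'],s['tool_rot'],np.degrees(2*np.arctan2(s['tool_rot'][1],s['tool_rot'][0])),s['grip_width'],s['time'],s['ft_force'],s['torque'])
E
```

```text
[0.49194796 0.17277786 0.13988956] [2.88558455e+00 1.24189131e+00 1.64007672e-04] 46.571934038283274 0.4230840112904244 7.55 [ 0.42294566  0.29169361 -1.73380619] [-0.05164245 -0.0657642  -0.04659184]
```

View pics/w5z.png

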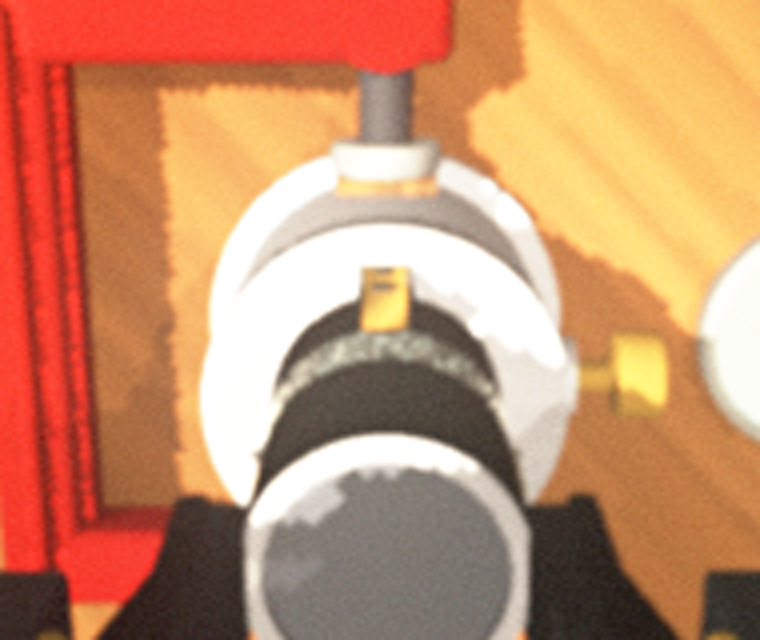

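Emit:
step_arm(
  plan=[
    [[0,0,0],[0,0,0.002],255],
    [[0,0,0],[0,0,0.004],255],
    [[0,0,0],[0,0,0.006],255],
    [[0,0,0],[0,0,0.008],255],
    [[0,0,0],[0,0,0.01],255],
    [[0,0,0],[0,0,0.012],255],
    [[0,0,0],[0,0,0.014],255],
    [[0,0,0],[0,0,0.016],255],
    [[0,0,0],[0,0,0.016],255],
    [[0,0,0],[0,0,0.016],255],
  ],
)

```text
time: 8.85
position: [0.4921, 0.173, 0.1243]
tool_rot: [2.885, 1.242, 0.001]
ft_force: [-2.1, -0.5, 4.8]
grip_width: 0.422
```

Emit:
step_arm(
  plan=[
    [[0,0,0],[0,0,0.001],255],
    [[0,0,0],[0,0,0.002],255],
    [[0,0,0],[0,0,0.003],255],
    [[0,0,0],[0,0,0.004],255],
    [[0,0,0],[0,0,0.0045],255],
    [[0,0,0],[0,0,0.005],255],
    [[0,0,0],[0,0,0.0053],255],
    [[0,0,0],[0,0,0.0056],255],
    [[0,0,0],[0,0,0.0056],255],
    [[0,0,0],[0,0,0.0056],255],
  ],
)

```text
time: 10.1
position: [0.4925, 0.1732, 0.1193]
tool_rot: [2.885, 1.242, 0.002]
ft_force: [-2.3, -1.1, 9.0]
grip_width: 0.423
```

```bash
python3 - <<'E'
from bench import ctrl
from h import *
s=ctrl.get_state(); c=ctrl.calibration("wrist")
im=ctrl.get_image("wrist"); np.save('w6.npy',c,allow_pickle=True)
im=im[:,:,::-1];cv2.imwrite('pics/w6.png',im);cv2.imwrite('pics/w6z.png',cv2.resize(im[110:270,160:350],None,fx=4,fy=4,interpolation=cv2.INTER_CUBIC))
print(s['position'],s['tool_rot'],s['grip_width'],s['time'],s['ft_force'],s['torque'])
E
```

```text
[0.49246087 0.17317772 0.11928943] [2.88539469e+00 1.24185770e+00 2.07743516e-03] 0.4231729438327573 10.1 [-2.34001802 -1.10524967  9.04273626] [-0.00797311  0.59791476  0.04365077]
```

View pics/w6z.png

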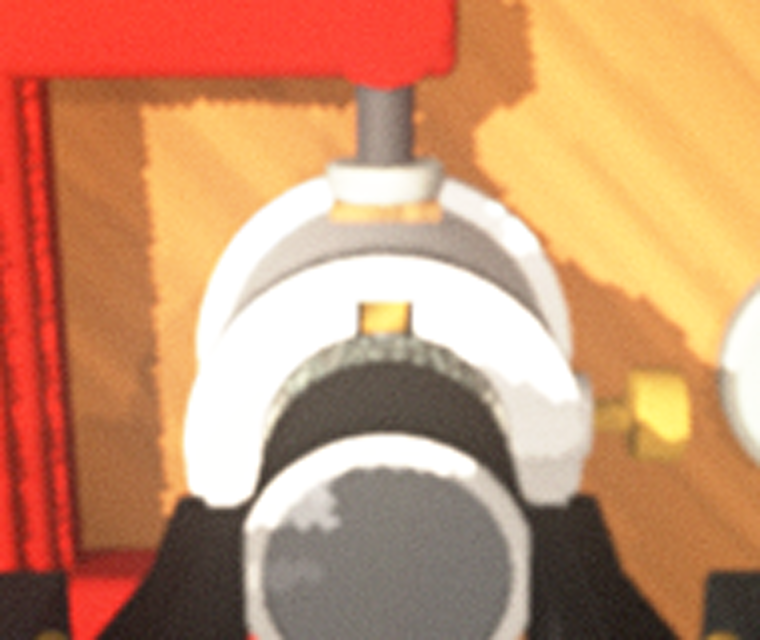

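Emit:
step_arm(
  plan=[
    [[0,0,0],[0,0,0.0003],255],
    [[0,0,0],[0,0,0.0006],255],
    [[0,0,0],[0,0,0.0009],255],
    [[0,0,0],[0,0,0.0012],255],
    [[0,0,0],[0,0,0.0013],255],
    [[0,0,0],[0,0,0.0013],255],
    [[0,0,0],[0,0,0.0013],255],
    [[0,0,0],[0,0,0.0013],255],
    [[0,0,0],[0,0,0.0013],255],
    [[0,0,0],[0,0,0.0013],255],
  ],
)

```text
time: 11.4
position: [0.4926, 0.1732, 0.1187]
tool_rot: [2.885, 1.242, 0.003]
ft_force: [-4.5, -0.1, 13.6]
grip_width: 0.427
```

```bash
python3 - <<'E'
from bench import ctrl
from h import *
im=ctrl.get_image("wrist")[:,:,::-1];cv2.imwrite('pics/w7z.png',cv2.resize(im[110:270,160:350],None,fx=4,fy=4,interpolation=cv2.INTER_CUBIC))
t=ctrl.get_image("top")[:,:,::-1]; cv2.imwrite('pics/t7.png',t)
s=ctrl.get_state(); print(s['position'],s['tool_rot'],s['grip_width'],s['time'],s['ft_force'],np.abs(s['qd']).max())
E
```

```text
[0.49261619 0.17326042 0.11875833] [2.88500017e+00 1.24168738e+00 2.58865035e-03] 0.4230947374238128 11.5 [-3.583053   -1.43902044 13.23383504] 0.0013712078043520836
```

View pics/w7z.png

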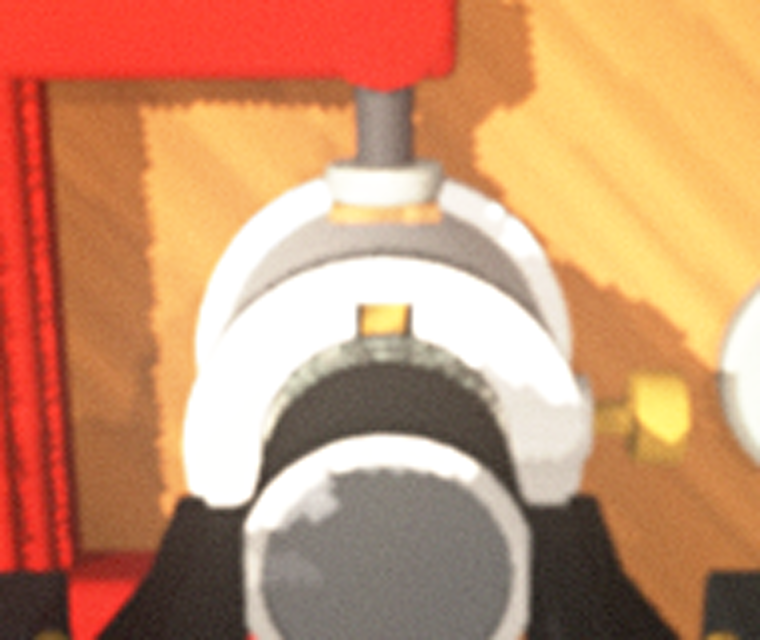

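View pics/t7.png

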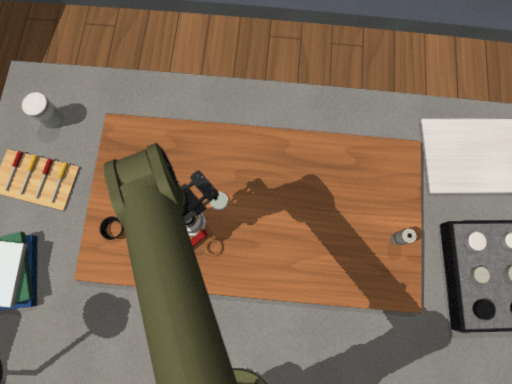

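The key's top sits flush in its keyway at zoom pixel (385, 320). In the top view the hood (112, 228), spacer (216, 246), filter (220, 200) and Cheshire (405, 236) are all where they started. The arm is at rest and pressing, so I'm handing in.

```bash
python3 - <<'E'
from bench import ctrl
print(ctrl.close_job()); s=ctrl.get_state(); print(s['time'],s['position'],s['ft_force'],s['grip_width'])
E
```

```text
the job is handed in; nothing more can be done
None
the job is handed in; nothing more can be done
```

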